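# Dial in the kettle temperature by fingertip and start it

### The arm

A 6-joint arm with a two-finger parallel gripper is mounted at the origin on a cart in front of the work surface, level with it; the furniture and walls round the work are solid. World frame = base frame: x ahead of the robot, y to its left, z up, the work surface at z = 0. Lengths are in m, angles in degrees, forces in N, time in s.
With the tool pointing down it reaches from about 0.375 to 0.9 m from the base axis. Payload 3.1 kg.
Tool frame: the origin (TCP) lies at the very end of the fingers, on their centre line; the grasp point (between the pads) lies 19 mm behind it; z points along the fingers, y is the line along which they close (so a half turn about z gives the same grasp; the last joint's range is limited). The gripper opens to 87 mm and grips with 3 to 60 N. Pads are 19 mm wide; open, the fingers measure 117 mm over their backs; the gripper's body (75 mm by 190 mm) begins 51 mm behind the grasp point.
Start: joints at [-79.784, 30.224, 82.088, -0, 67.689, -10.227], TCP at [0.218, -0.586, 0.19] pointing down, gripper open.
Joint ranges: [-176.69, 176.69], [-43.24, 126.21], [12.49, 139.97], [-82, 262], [0, 151.66], [-163.58, 163.58]. Speed limits (degrees/s): [159.86, 159.86, 180, 180, 180, 180].

### API

Orientations are given as a 3x3 rotation matrix whose columns are the frame's x, y, z axes.
In Python, from rig import bot gives the robot as it stands.
- The arm moves only by the tool move_arm, never from a script. Its argument "increments" is a list of rows, each an object with "xyz": the shift along the tool's x, y, z in mm, a list of three; "roll": the turn about the tool's z in rad; "grip": the opening in per cent of the stroke, from 0 (shut) to 100 (fully open). A call has 1 to 5 rows; each row shifts and turns the commanded pose from where the row before left it, along the tool's axes as they then stand; what a row does not reach is not made up. A row lasts 1/12 s, in which the tool goes at most 41.7 mm and 7.16 degrees, less where a joint would pass 70% of its speed; a pose out of reach is approached as far as the arm can. A call is refused whole if a number of a shift passes 41.7 or a number of a turn 0.125, either way. A call with a gripper value outside its range is refused whole. The fingers move at their own pace and stop on an object; the grip force is fixed at half the most. Time passes only in rows, so rows that do not move let the fingers close. It gives the time, the measured TCP pose, the force, the opening and the grip force at its end, in the units of the state.
- bot.read_state(): the state, without advancing time (a new reading comes with each control period).
- bot.capture(name): name is "scene" or "top"; returns (picture, depth): 420x560x3 uint8, red, green, blue; 420x560 float32, m along the optical axis (not along the pixel's ray), 0 where there is no reading.
- bot.camera_model(name): a dict with "intrinsics" (3x3 intrinsics, pixels), "rvec" (rotation vector, rad) and "tvec" (3), from world to camera coordinates, as OpenCV has them. Camera axes: x right, y down, z forward; pixel columns grow to the right and rows downward; lengths in m; the calibration is good to about 2 mm. A picture is of the moment at which its call begins. camera_model takes no time and is no camera call.
- bot.hand_in(): hands the job in; it is judged then, once.
Trained networks look in the newest picture that a camera, given by its name, has taken for a name from the list of things; names that differ only in an ending like _2 or _b are one class to them, and where a whole thing is asked for, a point or a joint stands for the part that bears it (a point fixed in the world has none). Each returns a list of dicts, best first, with "conf" (0 to 1); they miss things now and then, are a little off and sometimes report something else, mostly with a low value. They report only what shows in the picture. A call takes as long as a camera call.
- bot.spot_in(label, camera): "at" ([x, y, z] in m, in the coordinates of the camera as it stood for that picture, good to about 4 mm: the middle of the surface that is visible of it).
- bot.trace(label, camera): "mask" (420x560 bool, what is visible of it).
The state is a dict: "time_s": time; "joint_positions": joint angles; "qvel": joint speeds; "tau": joint torques, N m; "position": TCP position; "tcp_rot": TCP orientation; "force": force on the tool from outside, world axes, zero at the start; "moment": the same for the moment, N m; "opening": opening from 0.0 (shut) to 1.0 (fully open); "grasp_force": force on a finger pad.
Only numpy, scipy, OpenCV 4.12 (cv2) and the standard library are available. Lean on these libraries where they do the work, as an engineer would, in place of code of your own. Each camera call takes 0.05 s, during which the arm holds its last target. There are 200 camera calls.

### The job

Get the kettle going at its coffee setting: with a fingertip against the knurled rim, stroke the temperature dial on the kettle's base clockwise, click by click, until it has clicked in with its pointer at the raised round stud. Then press the round start key beside it all the way down and let it come up. Only touch things: do not pinch the dial between the fingers, and leave the kettle and everything around it where it stands.

Things in the scene. Friction and masses are not known exactly. Their poses are not given: they have to be found in the camera images.
- station: fixed base of a temperature-control kettle, black: control deck 98 x 208 mm, 34 mm high, on the robot's side, joined to a round kettle seat (diameter 192, 20 mm high) behind. Origin on the worktop, 65 mm in front of the seat's centre; -x axis points from the kettle to the deck's front edge (deck x -154 to -56, y -104 to 104 mm), z up. Immovable.
- dial_top (a point): centre of the top of the knurled aluminium dial, an upright-axis disc, diameter 52, height 24 mm, at station x -105, y +48 mm; this point 59 mm above the worktop. Side wall from 1 to 25 mm above the deck, free all round (only marks under 3 mm high); the kettle's wall begins 50 mm behind it. Black pointer line on top. Axes turn with the dial.
- dial (a joint): dial angle (rad), growing clockwise from above; sprung clicks each 0.524 (30 deg), 0 to 3.14; snaps to the nearer click when let go. A click takes up to 0.06 N m (2.3 N at the rim): press the rim inward with 4 to 8 N and drag. At 0 the pointer looks along 240 deg counter-clockwise from station +x; the stud is at 2.618 (along station +y). Starts at rest one to three clicks short of it.
- stud (a point): the raised round aluminium stud on the deck beside the dial (diameter 6 mm, 2.4 mm high, 34.5 mm from the dial's axis, station +y side): the coffee setting. The other six marks are flat ticks 6 mm long.
- key_top (a point): centre of the top of the round steel start key, diameter 25 mm, standing 9 mm above the deck (43 mm above the worktop), at station x = -105, y = -56 mm; moves down with it.
- start_key (a joint): travel of the start key (m): 0 up, 0.004 fully down; spring-loaded, 1.5 N to begin to move and 3.5 N fully down; comes up by itself.
- kettle: black jug kettle, 183 x 238 x 278 mm, loose on its seat, upright, handle to its own -y side; origin at the centre of its underside, z up. It stays where it is.
- mug_table: white spotted mug, 82 x 114 x 91 mm with handle, loose, standing to the right of the deck; origin centre of underside
- mill_2: small glass shaker with a grey cap, diameter 44 mm, 90 mm high, loose, standing to the left of the deck; origin centre of underside
- mug_black1: black mug, 78 x 111 x 78 mm with handle, loose, to the right of the kettle; origin centre of underside
- snack_0: red wrapped biscuit bar, 28 x 90 x 13 mm, loose, lying to the left of the deck; origin centre of underside
- spice_jar_3: spice jar, diameter 45 mm, 106 mm high, loose, to the left of the kettle; origin centre of underside

How it is judged (in metres and radians):
On the way, in this order (a step that is already met when the one before it is completed fails the run):
1. the dial has clicked in with its pointer at the stud, at rest (value of joint dial between 2.5 and 2.74 rad and velocity of joint dial between -0.1 and 0.1 rad/s), for 0.3 s.
2. the start key is pressed all the way down, the dial still at the stud (value of joint start_key above 0.0033 m and value of joint dial between 2.5 and 2.74 rad), for 0.02 s.
At the end, for the whole second after the job is handed in: The dial rests clicked in at the stud (within 0.12 rad of 2.618), the start key has been pressed fully (over 3.3 mm) after that and is up again (under 0.8 mm), and the kettle and the things around are within 15 mm of where they stood, the kettle upright (all of step 1 and value of joint start_key below 0.0008 m and distance of each of kettle, mug_table, mill_2, mug_black1, snack_0, spice_jar_3 from where it was at the start of the episode below 0.015 m and angle between kettle's own z axis and vertical below 0.1 rad); the robot touches nothing.
It fails at once if the dial is taken between the fingers instead of being stroked (horizontal distance between the grasp point and dial_top below 0.014 m and z of the grasp point in the frame of dial_top below 0.013 m and contact force between the fingers and dial above 0.5 N).
It fails at once if the kettle is lifted or knocked off its seat (distance of kettle from where it was at the start of the episode above 0.02 m or angle between kettle's own z axis and vertical above 0.2 rad).
It fails at once if a thing standing around is lifted or pushed away (distance of any of mug_table, mill_2, mug_black1, snack_0, spice_jar_3 from where it was at the start of the episode above 0.025 m).
It also fails if it takes over 64 s, if anything falls off the work surface, if the arm or the gripper's body presses on something with over 40 N, if the wrist force passes 120 N, or if a joint passes its speed limit or range.

## Working session

There is one attempt and no reset: what is moved stays moved. The work goes in short steps, Python scripts to look and compute and a tool call to move; the robot and the scene stay as the last step left them, time stands still between calls to the robot, and variables do not carry over. Pictures are saved under pics/ and viewed, at most 10 in all, crops included, and the job is handed in when it is done.

Besides the shell and the picture viewer there is one more tool, called after "Emit:" in YAML: its name, and indented under it one key for each argument. move_arm: Moves the arm, as the interface text tells. Its arguments: {"type":"object","properties":{"increments":{"type":"array"}},"required":["increments"]}

```bash
mkdir -p pics
cat > h.py <<'E'
import numpy as np, cv2
from rig import bot
def cam(n):
    m=bot.camera_model(n); R=cv2.Rodrigues(np.array(m["rvec"],float))[0]
    return np.array(m["intrinsics"]),R,np.array(m["tvec"],float).ravel()
def c2w(n,p):
    K,R,t=cam(n); return R.T@(np.array(p)-t)
def pix2w(n,u,v,z):   # intersect the pixel ray with plane z
    K,R,t=cam(n); o=-R.T@t; d=R.T@np.linalg.solve(K,[u,v,1.]); return o+d*(z-o[2])/d[2]
def w2pix(n,p):
    K,R,t=cam(n); q=K@(R@np.array(p)+t); return q[:2]/q[2]
E
python3 - <<'E'
from h import *
for n in("top","scene"):
    im,d=bot.capture(n); cv2.imwrite(f"pics/{n}0.png",im[:,:,::-1])
    for l in("dial_top","key_top","stud","station","kettle"):
        r=bot.spot_in(l,n); print(n,l,[(round(x["conf"],2),c2w(n,x["at"]).round(3)) for x in r[:2]])
s=bot.read_state(); print(s["time_s"],s["position"],s["tcp_rot"],s["force"])
E
```

```text
top dial_top [(0.89, array([0.459, 0.14 , 0.059])), (0.42, array([0.606, 0.074, 0.269]))]
top key_top [(0.65, array([0.452, 0.034, 0.044])), (0.25, array([0.432, 0.252, 0.012]))]
top stud [(0.91, array([0.463, 0.095, 0.03 ]))]
top station [(0.57, array([0.464, 0.09 , 0.035])), (0.4, array([0.449, 0.036, 0.042]))]
top kettle [(0.64, array([0.601, 0.071, 0.265]))]
scene dial_top [(0.86, array([0.452, 0.152, 0.055]))]
scene key_top [(0.55, array([0.449, 0.042, 0.044])), (0.33, array([ 0.591, -0.126,  0.055]))]
scene stud [(0.95, array([0.458, 0.139, 0.034]))]
scene station [(0.76, array([0.459, 0.141, 0.033]))]
scene kettle [(0.78, array([0.595, 0.147, 0.172]))]
0.6 [ 0.21833958 -0.58561136  0.19025738] [[ 9.37019165e-01  3.49277947e-01  1.44758463e-05]
 [ 3.49277948e-01 -9.37019165e-01 -2.37574780e-05]
 [ 5.26618231e-06  2.73173061e-05 -1.00000000e+00]] [ 0.04810279  1.05691859 -0.23729671]
```

View pics/top0.png

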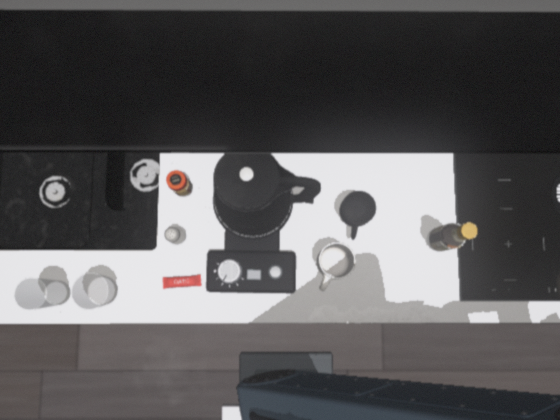

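View pics/scene0.png

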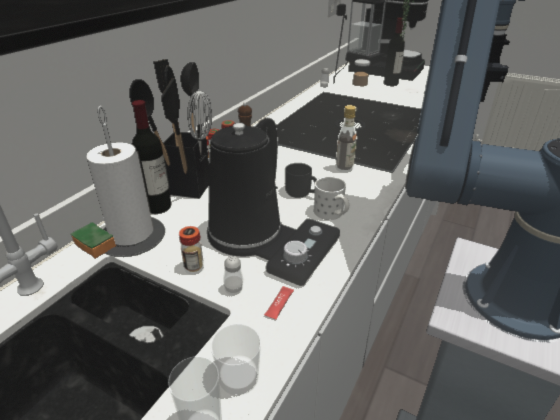

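The top view shows the dial near (230,271), key near (275,272), kettle at (247,190) and mug at (335,262). The scene view shows the dial at (295,252) and the key at (316,230). Next I'll enlarge the deck.

Run:
```python
from h import *
a=cv2.imread("pics/top0.png")[245:300,200:300]; b=cv2.imread("pics/scene0.png")[215:285,260:350]
a=cv2.resize(a,(780,429),interpolation=cv2.INTER_CUBIC)
cv2.imwrite("pics/c1.png",a); cv2.imwrite("pics/c2.png",cv2.resize(b,(720,560),interpolation=cv2.INTER_CUBIC))
bot.capture("top");
for l in("dial_top","key_top","station"):
    for x in bot.trace(l,"top")[:1]:
        m=x["mask"]; v,u=np.nonzero(m); print(l,x["conf"],m.sum(),u.mean(),v.mean(),u.min(),u.max(),v.min(),v.max())
for u,v,z in((230,271,.059),(275,272,.043),(207,252,.034),(295,250,.034),(207,293,.034),(295,293,.034)): print(u,v,pix2w("top",u,v,z).round(4))
```

```text
dial_top 0.82 381 228.91863517060366 270.9501312335958 218 240 260 281
station 0.71 4966 250.9764397905759 264.85964559001206 205 296 208 294
230 271 [0.4542 0.1372 0.059 ]
275 272 [0.4524 0.0362 0.043 ]
207 252 [0.4986 0.193  0.034 ]
295 250 [ 0.5031 -0.0099  0.034 ]
207 293 [0.4052 0.1912 0.034 ]
295 293 [ 0.4049 -0.0095  0.034 ]
```

View pics/c1.png

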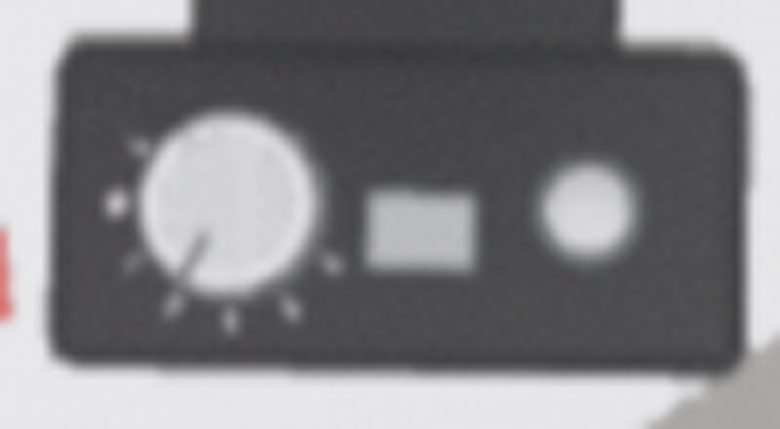

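View pics/c2.png

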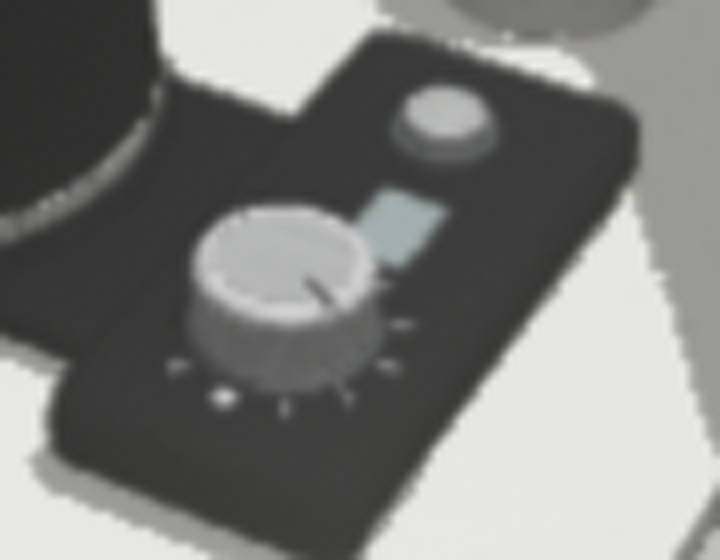

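The pointer is at the fourth tick (click 3, 1.571 rad), two clicks short of the stud. The dial centre is about (0.454, 0.139), and the key about (0.452, 0.035). The plan is to shut the fingers, square the tool up, then go in front of the dial.

Emit:
move_arm:
  increments:
    - {"xyz": [0, 0, 0], "roll": 0.119, "grip": 0}
    - {"xyz": [0, 0, 0], "roll": 0.119, "grip": 0}
    - {"xyz": [0, 0, 0], "roll": 0.119, "grip": 0}
    - {"xyz": [35, -35, 0], "roll": 0, "grip": 0}
    - {"xyz": [40, -40, 0], "roll": 0, "grip": 0}

```text
time_s: 1.22
position: [0.2765, -0.528, 0.1902]
tcp_rot: [[1.0, -0.005, 0.0], [-0.005, -1.0, -0.001], [0.0, 0.001, -1.0]]
force: [0.5, 0.1, -0.5]
opening: 0.705
grasp_force: 0.0
```

Emit:
move_arm:
  increments:
    - {"xyz": [40, -40, 0], "roll": 0, "grip": 0}
    - {"xyz": [40, -40, 0], "roll": 0, "grip": 0}
    - {"xyz": [32, -40, 0], "roll": 0, "grip": 0}
    - {"xyz": [0, -40, 0], "roll": 0, "grip": 0}
    - {"xyz": [0, -40, 0], "roll": 0, "grip": 0}

```text
time_s: 1.63
position: [0.3636, -0.3539, 0.1903]
tcp_rot: [[1.0, 0.001, 0.001], [0.001, -1.0, -0.001], [0.001, 0.001, -1.0]]
force: [0.3, -1.3, 0.6]
opening: 0.325
grasp_force: 0.0
```

Emit:
move_arm:
  increments:
    - {"xyz": [0, -40, 0], "roll": 0, "grip": 0}
    - {"xyz": [0, -40, 0], "roll": 0, "grip": 0}
    - {"xyz": [0, -40, 0], "roll": 0, "grip": 0}
    - {"xyz": [0, -40, 0], "roll": 0, "grip": 0}
    - {"xyz": [0, -40, 0], "roll": 0, "grip": 0}

```text
time_s: 2.05
position: [0.362, -0.1536, 0.1905]
tcp_rot: [[1.0, -0.001, 0.001], [-0.001, -1.0, -0.0], [0.001, 0.0, -1.0]]
force: [1.0, 1.0, -0.6]
opening: 0.021
grasp_force: 0.0
```

Emit:
move_arm:
  increments:
    - {"xyz": [0, -40, 0], "roll": 0, "grip": 0}
    - {"xyz": [0, -40, 0], "roll": 0, "grip": 0}
    - {"xyz": [0, -40, 0], "roll": 0, "grip": 0}
    - {"xyz": [0, -40, 0], "roll": 0, "grip": 0}
    - {"xyz": [0, 0, 0], "roll": 0, "grip": 0}

```text
time_s: 2.47
position: [0.3598, 0.0114, 0.1903]
tcp_rot: [[1.0, 0.009, -0.002], [0.009, -1.0, 0.003], [-0.002, -0.003, -1.0]]
force: [-0.4, -0.3, -0.1]
opening: 0.007
grasp_force: 0.0
```

Emit:
move_arm:
  increments:
    - {"xyz": [15, -30, 0], "roll": 0, "grip": 0}
    - {"xyz": [15, -30, 0], "roll": 0, "grip": 0}
    - {"xyz": [15, -30, 0], "roll": 0, "grip": 0}
    - {"xyz": [0, -30, 0], "roll": 0, "grip": 0}
    - {"xyz": [0, 0, 0], "roll": 0, "grip": 0}

```text
time_s: 2.88
position: [0.4083, 0.1284, 0.1905]
tcp_rot: [[1.0, 0.004, 0.002], [0.004, -1.0, 0.002], [0.002, -0.002, -1.0]]
force: [-0.2, -0.5, 0.6]
opening: 0.008
grasp_force: 0.0
```

Run:
```python
from h import *
s=bot.read_state(); p=s["position"]; print(p,s["force"])
im,d=bot.capture("scene")
cv2.imwrite("pics/s2.png",cv2.resize(im[120:300,200:440,::-1],(800,600),interpolation=cv2.INTER_CUBIC))
```

```text
[0.40830103 0.12837727 0.19052734] [-0.21239921 -0.49210251  0.64259498]
```

View pics/s2.png

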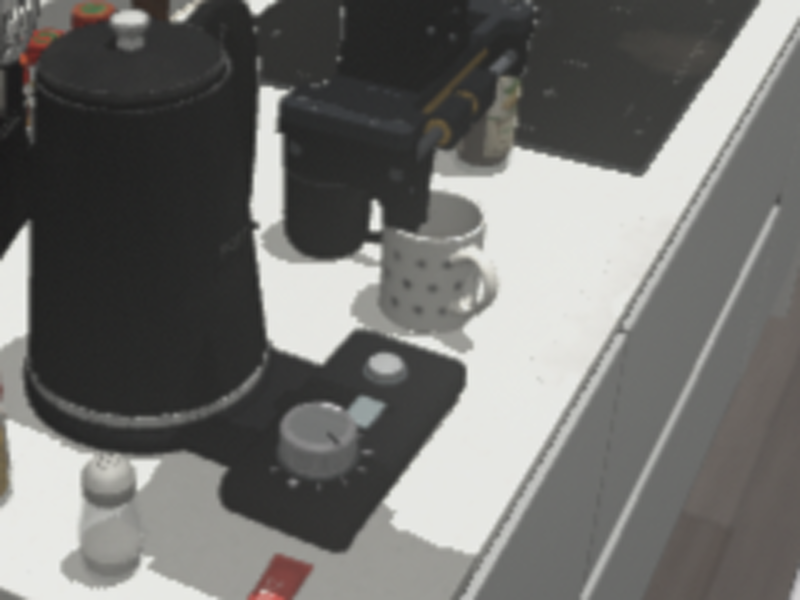

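The shut fingers hang in front of and above the dial (tip near crop (405,220)), with nothing below in the way. I'll lower them in front of the dial.

Emit:
move_arm:
  increments:
    - {"xyz": [-4, 0, 35], "roll": 0, "grip": 0}
    - {"xyz": [0, 0, 35], "roll": 0, "grip": 0}
    - {"xyz": [0, 0, 35], "roll": 0, "grip": 0}
    - {"xyz": [0, 0, 25], "roll": 0, "grip": 0}
    - {"xyz": [0, 0, 15], "roll": 0, "grip": 0}

```text
time_s: 3.35
position: [0.4018, 0.1232, 0.0431]
tcp_rot: [[1.0, -0.002, -0.004], [-0.002, -1.0, -0.001], [-0.004, 0.001, -1.0]]
force: [-0.4, 0.1, 0.2]
opening: 0.005
grasp_force: 0.0
```

Emit:
move_arm:
  increments:
    - {"xyz": [4, 0, 0], "roll": 0, "grip": 0}
    - {"xyz": [3, 0, 0], "roll": 0, "grip": 0}
    - {"xyz": [2, 0, 0], "roll": 0, "grip": 0}
    - {"xyz": [0, 0, 0], "roll": 0, "grip": 0}

```text
time_s: 3.68
position: [0.4147, 0.1243, 0.0465]
tcp_rot: [[1.0, -0.001, 0.004], [-0.001, -1.0, 0.0], [0.004, -0.0, -1.0]]
force: [0.2, -0.5, 0.0]
opening: 0.008
grasp_force: 0.0
```

Emit:
move_arm:
  increments:
    - {"xyz": [0, -5, 2], "roll": 0, "grip": 0}
    - {"xyz": [1, 0, 0], "roll": 0, "grip": 0}
    - {"xyz": [1, 0, 0], "roll": 0, "grip": 0}
    - {"xyz": [0, 0, 0], "roll": 0, "grip": 0}

```text
time_s: 4.02
position: [0.4148, 0.13, 0.0437]
tcp_rot: [[1.0, 0.0, 0.001], [0.0, -1.0, 0.0], [0.001, -0.0, -1.0]]
force: [-0.6, 0.2, -0.5]
opening: 0.007
grasp_force: 0.0
```

Emit:
move_arm:
  increments:
    - {"xyz": [1, 0, 0], "roll": 0, "grip": 0}
    - {"xyz": [0, 0, 0], "roll": 0, "grip": 0}
    - {"xyz": [0, 0, 0], "roll": 0, "grip": 0}

```text
time_s: 4.27
position: [0.4154, 0.1298, 0.0433]
tcp_rot: [[1.0, -0.0, 0.0], [-0.0, -1.0, -0.0], [0.0, 0.0, -1.0]]
force: [-0.1, 0.1, 0.7]
opening: 0.006
grasp_force: 0.0
```

Emit:
move_arm:
  increments:
    - {"xyz": [1, 0, 0], "roll": 0, "grip": 0}
    - {"xyz": [0, 0, 0], "roll": 0, "grip": 0}
    - {"xyz": [0, 0, 0], "roll": 0, "grip": 0}

```text
time_s: 4.52
position: [0.4164, 0.1297, 0.0432]
tcp_rot: [[1.0, -0.0, -0.0], [-0.0, -1.0, 0.0], [-0.0, -0.0, -1.0]]
force: [-1.5, -0.4, -0.1]
opening: 0.008
grasp_force: 0.0
```

Emit:
move_arm:
  increments:
    - {"xyz": [1, 0, 0], "roll": 0, "grip": 0}
    - {"xyz": [0, 0, 0], "roll": 0, "grip": 0}
    - {"xyz": [0, 0, 0], "roll": 0, "grip": 0}

```text
time_s: 4.77
position: [0.4174, 0.1297, 0.0432]
tcp_rot: [[1.0, -0.0, 0.0], [-0.0, -1.0, -0.0], [0.0, 0.0, -1.0]]
force: [0.5, 0.1, 0.4]
opening: 0.005
grasp_force: 0.0
```

Emit:
move_arm:
  increments:
    - {"xyz": [0.5, 0, 0], "roll": 0, "grip": 0}
    - {"xyz": [0, 0, 0], "roll": 0, "grip": 0}
    - {"xyz": [0, 0, 0], "roll": 0, "grip": 0}

```text
time_s: 5.02
position: [0.4179, 0.1297, 0.0433]
tcp_rot: [[1.0, -0.0, 0.0], [-0.0, -1.0, 0.0], [0.0, -0.0, -1.0]]
force: [0.6, 0.1, 0.4]
opening: 0.005
grasp_force: 0.0
```

Emit:
move_arm:
  increments:
    - {"xyz": [1, 0, 0], "roll": 0, "grip": 0}
    - {"xyz": [0, 0, 0], "roll": 0, "grip": 0}
    - {"xyz": [0, 0, 0], "roll": 0, "grip": 0}

```text
time_s: 5.27
position: [0.419, 0.1297, 0.0433]
tcp_rot: [[1.0, -0.0, 0.0], [-0.0, -1.0, -0.0], [0.0, 0.0, -1.0]]
force: [-0.3, 0.5, -0.8]
opening: 0.0
grasp_force: 0.0
```

Emit:
move_arm:
  increments:
    - {"xyz": [0.7, 0, 0], "roll": 0, "grip": 0}
    - {"xyz": [0, 0, 0], "roll": 0, "grip": 0}
    - {"xyz": [0, 0, 0], "roll": 0, "grip": 0}

```text
time_s: 5.52
position: [0.4196, 0.1298, 0.0433]
tcp_rot: [[1.0, -0.0, 0.0], [-0.0, -1.0, 0.0], [0.0, -0.0, -1.0]]
force: [0.5, 0.3, -0.7]
opening: 0.007
grasp_force: 0.0
```

Emit:
move_arm:
  increments:
    - {"xyz": [0.7, 0, 0], "roll": 0, "grip": 0}
    - {"xyz": [0, 0, 0], "roll": 0, "grip": 0}
    - {"xyz": [0, 0, 0], "roll": 0, "grip": 0}

```text
time_s: 5.77
position: [0.4203, 0.1298, 0.0433]
tcp_rot: [[1.0, -0.0, 0.0], [-0.0, -1.0, 0.0], [0.0, -0.0, -1.0]]
force: [0.4, 0.0, -0.0]
opening: 0.005
grasp_force: 0.0
```

Emit:
move_arm:
  increments:
    - {"xyz": [1, 0, 0], "roll": 0, "grip": 0}
    - {"xyz": [0, 0, 0], "roll": 0, "grip": 0}
    - {"xyz": [0, 0, 0], "roll": 0, "grip": 0}

```text
time_s: 6.02
position: [0.4213, 0.1297, 0.0433]
tcp_rot: [[1.0, -0.0, 0.0], [-0.0, -1.0, 0.0], [0.0, -0.0, -1.0]]
force: [-0.2, 0.7, 0.2]
opening: 0.007
grasp_force: 0.0
```

Emit:
move_arm:
  increments:
    - {"xyz": [0.7, 0, 0], "roll": 0, "grip": 0}
    - {"xyz": [0, 0, 0], "roll": 0, "grip": 0}
    - {"xyz": [0, 0, 0], "roll": 0, "grip": 0}

```text
time_s: 6.27
position: [0.422, 0.1297, 0.0433]
tcp_rot: [[1.0, -0.0, 0.0], [-0.0, -1.0, 0.0], [0.0, -0.0, -1.0]]
force: [0.4, -0.0, 0.8]
opening: 0.002
grasp_force: 0.0
```

Run:
```python
from h import *
im,d=bot.capture("scene")
cv2.imwrite("pics/s3.png",cv2.resize(im[205:295,250:370,::-1],(800,600),interpolation=cv2.INTER_CUBIC))
```

```text
(no output)
```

View pics/s3.png

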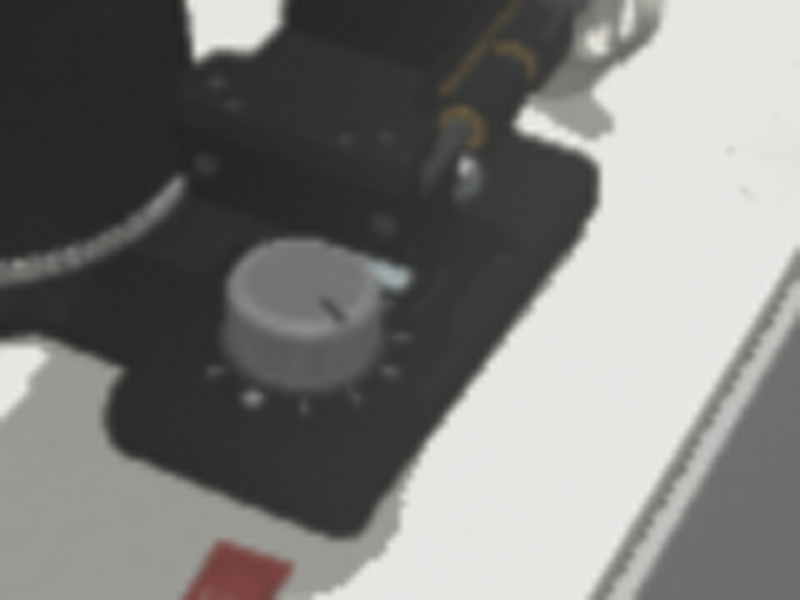

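The picture shows the dial at crop (305,310), pointer unmoved, and the dark fingers barely visible against the black deck near (430,250). I'll check the gap using depth.

Run:
```python
from h import *
p=bot.read_state()["position"]
q=w2pix("scene",p); print("tcp pix",q,"crop",(q-[250,205])*6.667)
for n in("scene",):
    im,d=bot.capture(n); K,R,t=cam(n)
    v,u=np.mgrid[190:300,240:380]; z=d[190:300,240:380].ravel()
    P=np.linalg.solve(K,np.vstack([u.ravel()*z,v.ravel()*z,z]))
    W=(R.T@(P-t[:,None])).T
    for lo,hi in((.042,.05),(.05,.057),(.057,.064),(.07,.1)):
        m=(W[:,2]>lo)&(W[:,2]<hi)&(W[:,0]>.38)&(W[:,0]<.5)&(W[:,1]>.09)&(W[:,1]<.18)
        A=W[m]; print(lo,m.sum()); print(A[np.argsort(A[:,0])][::max(1,len(A)//14)].round(3).tolist())
im,d=bot.capture("top")
for l in("dial_top","key_top"):
    print(l,[(x["conf"],c2w("top",x["at"]).round(4)) for x in bot.spot_in(l,"top")[:2]])
```

```text
tcp pix [310.76083747 253.54560025] crop [405.09250339 323.65351685]
0.042 58
[[0.43, 0.138, 0.045], [0.43, 0.147, 0.046], [0.431, 0.141, 0.044], [0.433, 0.152, 0.048], [0.435, 0.159, 0.05], [0.437, 0.159, 0.049], [0.439, 0.164, 0.049], [0.443, 0.166, 0.048], [0.447, 0.164, 0.043], [0.449, 0.168, 0.048], [0.453, 0.166, 0.045], [0.456, 0.17, 0.049], [0.461, 0.165, 0.043], [0.468, 0.165, 0.046], [0.473, 0.161, 0.044]]
0.05 70
[[0.429, 0.14, 0.053], [0.431, 0.147, 0.054], [0.431, 0.151, 0.056], [0.433, 0.152, 0.054], [0.437, 0.158, 0.054], [0.438, 0.161, 0.056], [0.441, 0.165, 0.052], [0.445, 0.163, 0.052], [0.449, 0.168, 0.051], [0.454, 0.17, 0.056], [0.458, 0.167, 0.055], [0.462, 0.163, 0.056], [0.465, 0.167, 0.052], [0.473, 0.161, 0.053]]
0.057 250
[[0.43, 0.139, 0.06], [0.435, 0.158, 0.06], [0.439, 0.131, 0.059], [0.442, 0.13, 0.06], [0.445, 0.128, 0.06], [0.447, 0.153, 0.061], [0.45, 0.133, 0.059], [0.452, 0.153, 0.058], [0.455, 0.147, 0.059], [0.458, 0.122, 0.059], [0.461, 0.146, 0.061], [0.464, 0.125, 0.059], [0.467, 0.125, 0.058], [0.47, 0.157, 0.059], [0.474, 0.14, 0.06]]
0.07 48
[[0.411, 0.141, 0.08], [0.411, 0.126, 0.089], [0.411, 0.14, 0.091], [0.412, 0.139, 0.081], [0.412, 0.125, 0.099], [0.412, 0.128, 0.087], [0.412, 0.133, 0.088], [0.413, 0.128, 0.093], [0.413, 0.132, 0.084], [0.413, 0.131, 0.078], [0.413, 0.137, 0.093], [0.413, 0.125, 0.088], [0.414, 0.141, 0.09], [0.414, 0.141, 0.099], [0.414, 0.139, 0.08], [0.417, 0.139, 0.082]]
dial_top []
key_top [(0.63, array([0.4496, 0.0311, 0.0435]))]
```

Emit:
move_arm:
  increments:
    - {"xyz": [0, -4, 0], "roll": 0, "grip": 0}
    - {"xyz": [0.7, 0, 0], "roll": 0, "grip": 0}
    - {"xyz": [0, 0, 0], "roll": 0, "grip": 0}
    - {"xyz": [0, 0, 0], "roll": 0, "grip": 0}

```text
time_s: 6.85
position: [0.4227, 0.1339, 0.0433]
tcp_rot: [[1.0, 0.0, 0.0], [0.0, -1.0, 0.0], [0.0, -0.0, -1.0]]
force: [-0.2, -0.4, -0.6]
opening: 0.002
grasp_force: 0.0
```

Emit:
move_arm:
  increments:
    - {"xyz": [0.7, 0, 0], "roll": 0, "grip": 0}
    - {"xyz": [0, 0, 0], "roll": 0, "grip": 0}
    - {"xyz": [0, 0, 0], "roll": 0, "grip": 0}

```text
time_s: 7.1
position: [0.4234, 0.1337, 0.0433]
tcp_rot: [[1.0, -0.0, 0.0], [-0.0, -1.0, 0.0], [0.0, -0.0, -1.0]]
force: [-0.7, 0.2, 1.1]
opening: 0.009
grasp_force: 0.0
```

Emit:
move_arm:
  increments:
    - {"xyz": [0.7, 0, 0], "roll": 0, "grip": 0}
    - {"xyz": [0, 0, 0], "roll": 0, "grip": 0}
    - {"xyz": [0, 0, 0], "roll": 0, "grip": 0}

```text
time_s: 7.35
position: [0.4241, 0.1337, 0.0433]
tcp_rot: [[1.0, -0.0, 0.0], [-0.0, -1.0, 0.0], [0.0, -0.0, -1.0]]
force: [0.7, 0.5, 0.4]
opening: 0.007
grasp_force: 0.0
```

Emit:
move_arm:
  increments:
    - {"xyz": [0.8, 0, 0], "roll": 0, "grip": 0}
    - {"xyz": [0, 0, 0], "roll": 0, "grip": 0}
    - {"xyz": [0, 0, 0], "roll": 0, "grip": 0}

```text
time_s: 7.6
position: [0.4249, 0.1337, 0.0433]
tcp_rot: [[1.0, -0.0, 0.0], [-0.0, -1.0, 0.0], [0.0, -0.0, -1.0]]
force: [0.1, 0.7, 0.6]
opening: 0.002
grasp_force: 0.0
```

Emit:
move_arm:
  increments:
    - {"xyz": [0.8, 0, 0], "roll": 0, "grip": 0}
    - {"xyz": [0, 0, 0], "roll": 0, "grip": 0}
    - {"xyz": [0, 0, 0], "roll": 0, "grip": 0}

```text
time_s: 7.85
position: [0.4257, 0.1337, 0.0433]
tcp_rot: [[1.0, -0.0, 0.0], [-0.0, -1.0, 0.0], [0.0, -0.0, -1.0]]
force: [0.3, -0.1, -0.0]
opening: 0.004
grasp_force: 0.0
```

Run:
```python
from h import *
im,d=bot.capture("scene")
a=im[225:280,270:340].astype(float); a=np.clip((a/255)**.45*255,0,255).astype(np.uint8)
cv2.imwrite("pics/s4.png",cv2.resize(a[:,:,::-1],(763,600),interpolation=cv2.INTER_CUBIC))
p=bot.read_state()["position"]; q=w2pix("scene",p); print((q-[270,225])*10.9, d[int(q[1])-6:int(q[1])+4:2,int(q[0])-8:int(q[0])+12:2].round(3))
```

```text
[419.58981974 316.47605887] [[0.927 0.924 0.924 0.927 0.965 0.962 0.964 0.966 0.968 0.967]
 [0.92  0.92  0.922 0.924 0.958 0.96  0.958 0.958 0.958 0.961]
 [0.915 0.915 0.918 0.925 0.954 0.951 0.956 0.957 0.953 0.955]
 [0.914 0.912 0.922 0.934 0.95  0.945 0.948 0.95  0.947 0.949]
 [0.918 0.919 0.926 0.941 0.943 0.944 0.942 0.945 0.941 0.948]]
```

View pics/s4.png

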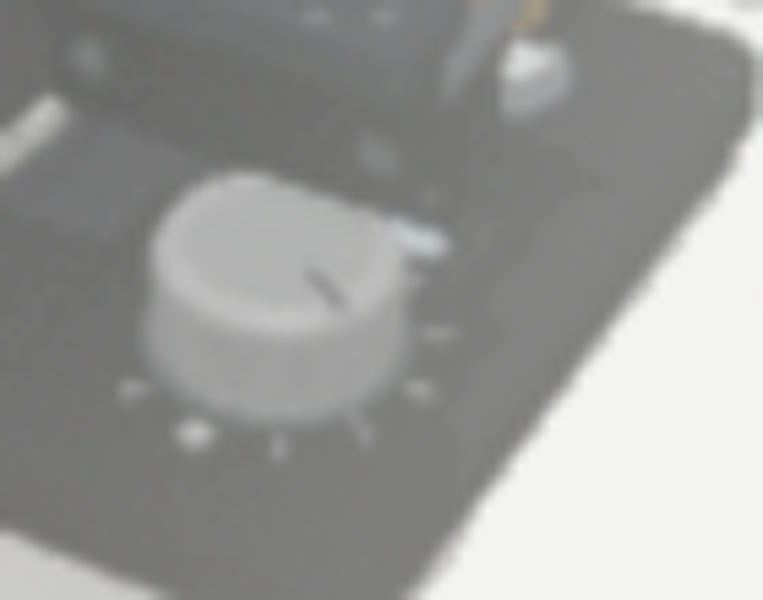

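The dial's rear rim is covered by the gripper, but no finger shows where the TCP projects (crop (420,316)), so the deck shows there instead. I'll measure the gripper's real extent from depth.

Run:
```python
from h import *
s=bot.read_state(); print(s["position"],s["joint_positions"])
print("tip pix at start hover",w2pix("scene",[.4083,.1284,.1905]), "cam", [(-cam(n)[1].T@cam(n)[2]).round(2) for n in("scene","top")])
for n in("scene","top"):
    im,d=bot.capture(n); K,R,t=cam(n)
    v,u=np.mgrid[0:420,0:560]; z=d.ravel()
    W=(R.T@(np.linalg.solve(K,np.vstack([u.ravel()*z,v.ravel()*z,z]))-t[:,None])).T
    ok=(z>0)&(W[:,0]>.34)&(W[:,0]<.51)&(W[:,1]>-.0)&(W[:,1]<.28)
    for a in np.arange(.064,.2,.01):
        m=ok&(W[:,2]>a)&(W[:,2]<=a+.01)
        if m.sum()>3:
            q=W[m]; print(n,a.round(3),m.sum(),"x",np.percentile(q[:,0],[2,98]).round(3),"y",np.percentile(q[:,1],[2,98]).round(3), "pix",u.ravel()[m].min(),u.ravel()[m].max(),v.ravel()[m].min(),v.ravel()[m].max())
```

```text
[0.42565705 0.13372819 0.0432514 ] [3.03494230e+00 3.22556967e+01 1.14643678e+02 1.31238690e-03
 3.31011683e+01 9.30481683e+01]
tip pix at start hover [320.164455   199.77887775] cam [array([0.14, 0.79, 0.66]), array([0.42, 0.03, 1.24])]
scene 0.074 20 x [0.415 0.423] y [0.125 0.145] pix 308 315 240 246
scene 0.084 20 x [0.415 0.419] y [0.126 0.146] pix 310 315 237 243
scene 0.094 23 x [0.415 0.42 ] y [0.128 0.146] pix 310 315 233 240
scene 0.104 19 x [0.415 0.418] y [0.124 0.148] pix 310 316 229 236
scene 0.144 175 x [0.388 0.459] y [0.054 0.223] pix 275 342 198 245
scene 0.154 322 x [0.388 0.458] y [0.054 0.223] pix 275 342 192 242
scene 0.164 309 x [0.388 0.458] y [0.055 0.229] pix 273 344 190 237
scene 0.174 247 x [0.389 0.459] y [0.049 0.231] pix 273 344 186 235
scene 0.184 814 x [0.39  0.459] y [0.045 0.23 ] pix 273 344 181 231
scene 0.194 188 x [0.402 0.447] y [0.12  0.186] pix 290 325 193 213
top 0.154 39 x [0.394 0.457] y [0.068 0.083] pix 252 259 268 299
top 0.174 51 x [0.393 0.456] y [0.04  0.078] pix 254 273 266 302
top 0.184 544 x [0.391 0.46 ] y [0.04  0.077] pix 253 273 265 302
```

Depth shows the shut fingers at the right x,y but ending at z≈0.075, about 32 mm above the reported TCP, so they are passing over the dial. I'll back off and lower in stages, watching the force.

Emit:
move_arm:
  increments:
    - {"xyz": [-9, 0, 0], "roll": 0, "grip": 0}
    - {"xyz": [-9, 0, 0], "roll": 0, "grip": 0}
    - {"xyz": [0, 0, 0], "roll": 0, "grip": 0}
    - {"xyz": [0, 0, 4], "roll": 0, "grip": 0}
    - {"xyz": [0, 0, 0], "roll": 0, "grip": 0}

```text
time_s: 8.42
position: [0.4074, 0.1338, 0.0389]
tcp_rot: [[1.0, -0.0, -0.0], [-0.0, -1.0, -0.0], [-0.0, 0.0, -1.0]]
force: [0.2, 0.6, 0.4]
opening: 0.007
grasp_force: 0.0
```

Emit:
move_arm:
  increments:
    - {"xyz": [0, 0, 3], "roll": 0, "grip": 0}
    - {"xyz": [0, 0, 0], "roll": 0, "grip": 0}
    - {"xyz": [0, 0, 0], "roll": 0, "grip": 0}

```text
time_s: 8.67
position: [0.4079, 0.1337, 0.036]
tcp_rot: [[1.0, -0.0, -0.0], [-0.0, -1.0, 0.0], [-0.0, -0.0, -1.0]]
force: [0.1, 0.1, -0.7]
opening: 0.006
grasp_force: 0.0
```

Emit:
move_arm:
  increments:
    - {"xyz": [0, 0, 2], "roll": 0, "grip": 0}
    - {"xyz": [0, 0, 1], "roll": 0, "grip": 0}
    - {"xyz": [0, 0, 0], "roll": 0, "grip": 0}
    - {"xyz": [0, 0, 0], "roll": 0, "grip": 0}

```text
time_s: 9.0
position: [0.4076, 0.1337, 0.0332]
tcp_rot: [[1.0, -0.0, -0.0], [-0.0, -1.0, 0.0], [-0.0, -0.0, -1.0]]
force: [-0.1, 0.8, -0.4]
opening: 0.002
grasp_force: 0.0
```

Emit:
move_arm:
  increments:
    - {"xyz": [0, 0, 2], "roll": 0, "grip": 0}
    - {"xyz": [0, 0, 1], "roll": 0, "grip": 0}
    - {"xyz": [0, 0, 0], "roll": 0, "grip": 0}

```text
time_s: 9.25
position: [0.4075, 0.1337, 0.0301]
tcp_rot: [[1.0, -0.0, -0.0], [-0.0, -1.0, -0.0], [-0.0, 0.0, -1.0]]
force: [-0.0, -0.8, -1.2]
opening: 0.006
grasp_force: 0.0
```

Emit:
move_arm:
  increments:
    - {"xyz": [0, 0, 4], "roll": 0, "grip": 0}
    - {"xyz": [0, 0, 4], "roll": 0, "grip": 0}
    - {"xyz": [0, 0, 0], "roll": 0, "grip": 0}
    - {"xyz": [0, 0, 0], "roll": 0, "grip": 0}

```text
time_s: 9.58
position: [0.4073, 0.1337, 0.0219]
tcp_rot: [[1.0, -0.0, -0.001], [-0.0, -1.0, -0.0], [-0.001, 0.0, -1.0]]
force: [-0.2, -0.4, -0.3]
opening: 0.006
grasp_force: 0.0
```

Emit:
move_arm:
  increments:
    - {"xyz": [0, 0, 3], "roll": 0, "grip": 0}
    - {"xyz": [0, 0, 2], "roll": 0, "grip": 0}
    - {"xyz": [0, 0, 0], "roll": 0, "grip": 0}
    - {"xyz": [0, 0, 0], "roll": 0, "grip": 0}

```text
time_s: 9.92
position: [0.4075, 0.1337, 0.0171]
tcp_rot: [[1.0, -0.0, -0.0], [-0.0, -1.0, -0.0], [-0.0, 0.0, -1.0]]
force: [0.3, -0.5, 0.0]
opening: 0.002
grasp_force: 0.0
```

Run:
```python
from h import *
print(bot.read_state()["position"],bot.read_state()["force"])
im,d=bot.capture("scene"); K,R,t=cam("scene")
a=im[225:280,270:340].astype(float); a=np.clip((a/255)**.45*255,0,255).astype(np.uint8)
cv2.imwrite("pics/s5.png",cv2.resize(a[:,:,::-1],(763,600),interpolation=cv2.INTER_CUBIC))
v,u=np.mgrid[0:420,0:560]; z=d.ravel()
W=(R.T@(np.linalg.solve(K,np.vstack([u.ravel()*z,v.ravel()*z,z]))-t[:,None])).T
for a in np.arange(.038,.12,.006):
    q=W[(z>0)&(W[:,0]>.34)&(W[:,0]<.426)&(W[:,1]>.09)&(W[:,1]<.2)&(W[:,2]>a)&(W[:,2]<=a+.006)]
    if len(q)>2: print(a.round(3),len(q),q[:,:2].min(0).round(3),q[:,:2].max(0).round(3))
```

```text
[0.40751998 0.1337274  0.01709003] [ 0.2932781 -0.4505694  0.0179254]
0.05 10 [0.397 0.125] [0.4   0.146]
0.056 12 [0.397 0.126] [0.399 0.144]
0.062 8 [0.397 0.126] [0.399 0.146]
0.068 11 [0.396 0.125] [0.4   0.145]
0.074 7 [0.397 0.126] [0.399 0.146]
0.08 5 [0.397 0.122] [0.398 0.145]
```

View pics/s5.png

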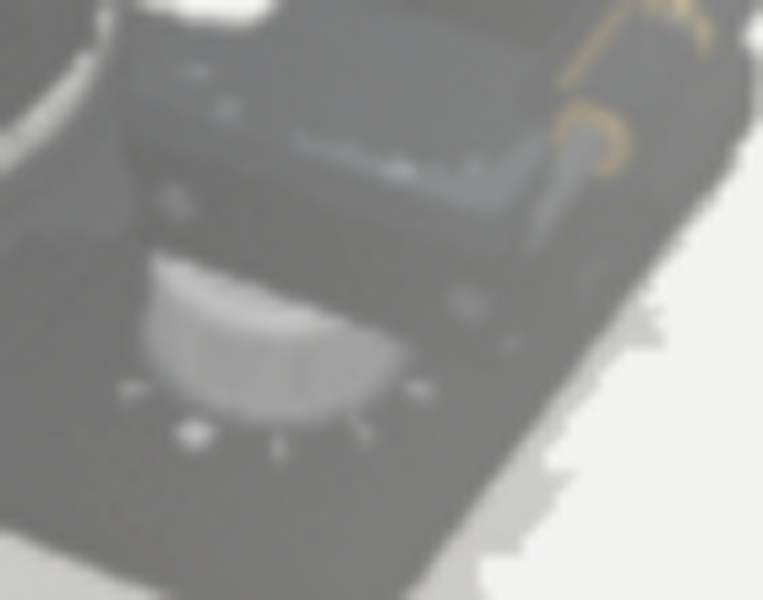

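Tip is now at z≈0.050 and clear in front of the dial. I'll lower 6 mm and approach the rim.

Emit:
move_arm:
  increments:
    - {"xyz": [0, 0, 3], "roll": 0, "grip": 0}
    - {"xyz": [0, 0, 3], "roll": 0, "grip": 0}
    - {"xyz": [4, 0, 0], "roll": 0, "grip": 0}
    - {"xyz": [3, 0, 0], "roll": 0, "grip": 0}
    - {"xyz": [0, 0, 0], "roll": 0, "grip": 0}

```text
time_s: 10.38
position: [0.4162, 0.1337, 0.0113]
tcp_rot: [[1.0, -0.0, 0.002], [-0.0, -1.0, 0.0], [0.002, -0.0, -1.0]]
force: [0.7, -0.5, 0.2]
opening: 0.007
grasp_force: 0.0
```

Emit:
move_arm:
  increments:
    - {"xyz": [1, 0, 0], "roll": 0, "grip": 0}
    - {"xyz": [1, 0, 0], "roll": 0, "grip": 0}
    - {"xyz": [0, 0, 0], "roll": 0, "grip": 0}
    - {"xyz": [0, 0, 0], "roll": 0, "grip": 0}

```text
time_s: 10.72
position: [0.4167, 0.1337, 0.0113]
tcp_rot: [[1.0, -0.0, 0.0], [-0.0, -1.0, 0.0], [0.0, -0.0, -1.0]]
force: [-0.0, 0.2, 0.9]
opening: 0.002
grasp_force: 0.0
```

Emit:
move_arm:
  increments:
    - {"xyz": [0.7, 0, 0], "roll": 0, "grip": 0}
    - {"xyz": [0, 0, 0], "roll": 0, "grip": 0}
    - {"xyz": [0, 0, 0], "roll": 0, "grip": 0}

```text
time_s: 10.97
position: [0.4174, 0.1337, 0.0113]
tcp_rot: [[1.0, -0.0, 0.0], [-0.0, -1.0, 0.0], [0.0, -0.0, -1.0]]
force: [-0.1, 0.5, -0.6]
opening: 0.005
grasp_force: 0.0
```

Emit:
move_arm:
  increments:
    - {"xyz": [0.7, 0, 0], "roll": 0, "grip": 0}
    - {"xyz": [0, 0, 0], "roll": 0, "grip": 0}
    - {"xyz": [0, 0, 0], "roll": 0, "grip": 0}

```text
time_s: 11.22
position: [0.4176, 0.1337, 0.0112]
tcp_rot: [[1.0, -0.0, -0.001], [-0.0, -1.0, -0.0], [-0.001, 0.0, -1.0]]
force: [-0.2, -0.1, -0.6]
opening: 0.005
grasp_force: 0.4
```

Emit:
move_arm:
  increments:
    - {"xyz": [0.5, 0, 0], "roll": 0, "grip": 0}
    - {"xyz": [0, 0, 0], "roll": 0, "grip": 0}
    - {"xyz": [0, 0, 0], "roll": 0, "grip": 0}

```text
time_s: 11.47
position: [0.4176, 0.1337, 0.0112]
tcp_rot: [[1.0, -0.0, -0.002], [-0.0, -1.0, -0.0], [-0.002, 0.0, -1.0]]
force: [-1.2, -0.3, 1.8]
opening: 0.002
grasp_force: 1.1
```

Run:
```python
from h import *
s=bot.read_state(); print({k:np.round(s[k],4) for k in("position","force","moment","tau","grasp_force")})
```

```text
{'position': array([0.4176, 0.1337, 0.0112]), 'force': array([-1.2494, -0.2663,  1.8483]), 'moment': array([0.0407, 0.3919, 0.0771]), 'tau': array([-3.24900e-01, -3.51229e+01, -5.80750e+00,  3.70000e-03,
       -6.86100e-01,  1.68000e-02]), 'grasp_force': np.float64(1.0685)}
```

Emit:
move_arm:
  increments:
    - {"xyz": [1, 0, 0], "roll": 0, "grip": 0}
    - {"xyz": [0, 0, 0], "roll": 0, "grip": 0}
    - {"xyz": [0, 0, 0], "roll": 0, "grip": 0}

```text
time_s: 11.72
position: [0.4177, 0.1337, 0.0112]
tcp_rot: [[1.0, 0.0, -0.003], [0.0, -1.0, -0.0], [-0.003, 0.0, -1.0]]
force: [-5.0, -0.6, 2.3]
opening: 0.007
grasp_force: 2.5
```

Emit:
move_arm:
  increments:
    - {"xyz": [1, 0, 0], "roll": 0, "grip": 0}
    - {"xyz": [0, 0, 0], "roll": 0, "grip": 0}
    - {"xyz": [0, 0, 0], "roll": 0, "grip": 0}

```text
time_s: 11.97
position: [0.4176, 0.1337, 0.0111]
tcp_rot: [[1.0, 0.0, -0.005], [0.0, -1.0, -0.0], [-0.005, 0.0, -1.0]]
force: [-5.3, 0.1, 4.5]
opening: 0.002
grasp_force: 3.2
```

Emit:
move_arm:
  increments:
    - {"xyz": [0, -2, 0], "roll": 0, "grip": 0}
    - {"xyz": [0, -2, 0], "roll": 0, "grip": 0}
    - {"xyz": [0, -2, 0], "roll": 0, "grip": 0}
    - {"xyz": [0, -2, 0], "roll": 0, "grip": 0}
    - {"xyz": [0, -2, 0], "roll": 0, "grip": 0}

```text
time_s: 12.38
position: [0.418, 0.1436, 0.011]
tcp_rot: [[1.0, -0.0, -0.005], [-0.0, -1.0, -0.0], [-0.005, 0.0, -1.0]]
force: [-6.0, -1.2, 3.4]
opening: 0.009
grasp_force: 3.0
```

Emit:
move_arm:
  increments:
    - {"xyz": [0, -2, 0], "roll": 0, "grip": 0}
    - {"xyz": [0, -2, 0], "roll": 0, "grip": 0}
    - {"xyz": [0, 0, 0], "roll": 0, "grip": 0}

```text
time_s: 12.63
position: [0.4176, 0.1477, 0.011]
tcp_rot: [[1.0, 0.0, -0.006], [0.0, -1.0, -0.001], [-0.006, 0.001, -1.0]]
force: [-6.9, -0.9, 3.6]
opening: 0.007
grasp_force: 3.1
```

Run:
```python
from h import *
im,d=bot.capture("scene")
a=im[225:280,270:340].astype(float); a=np.clip((a/255)**.45*255,0,255).astype(np.uint8)
cv2.imwrite("pics/s6.png",cv2.resize(a[:,:,::-1],(763,600),interpolation=cv2.INTER_CUBIC))
print(bot.read_state()["force"])
# pixels that show a dial-top disc point: is the top visible at all?
for c in((.455,.143),):
    for r in range(0,360,30): print(r,w2pix("scene",[c[0]+.02*np.cos(np.radians(r)),c[1]+.02*np.sin(np.radians(r)),.059]).round(0),end=" ")
```

```text
[-6.40225181 -1.47002631  3.08265206]
0 [287. 244.] 30 [286. 247.] 60 [287. 250.] 90 [291. 252.] 120 [295. 253.] 150 [300. 252.] 180 [303. 250.] 210 [304. 247.] 240 [303. 244.] 270 [299. 242.] 300 [295. 241.] 330 [290. 242.]
```

Emit:
move_arm:
  increments:
    - {"xyz": [-5, 0, 0], "roll": 0, "grip": 0}
    - {"xyz": [-6, 0, 0], "roll": 0, "grip": 0}
    - {"xyz": [0, 0, -20], "roll": 0, "grip": 0}
    - {"xyz": [0, 0, -20], "roll": 0, "grip": 0}
    - {"xyz": [0, 0, 0], "roll": 0, "grip": 0}

```text
time_s: 13.1
position: [0.4131, 0.1481, 0.0537]
tcp_rot: [[1.0, -0.0, 0.009], [-0.0, -1.0, 0.001], [0.009, -0.001, -1.0]]
force: [0.4, 0.6, -0.2]
opening: 0.007
grasp_force: 0.0
```

```bash
cat >> h.py <<'E'
def pointer(im,n="scene",c=(.455,.143),z=.059):
    # mean brightness along rays on the dial top, per direction (deg ccw from +x)
    g=cv2.cvtColor(im,cv2.COLOR_RGB2GRAY).astype(np.float32); out=[]
    for a in range(0,360,10):
        r=np.arange(.009,.0211,.002); pts=np.array([w2pix(n,[c[0]+q*np.cos(np.radians(a)),c[1]+q*np.sin(np.radians(a)),z]) for q in r],np.float32)
        out.append(cv2.remap(g,pts[:,:1].copy(),pts[:,1:].copy(),cv2.INTER_LINEAR).mean())
    return np.array(out).round().astype(int)
E
python3 - <<'E'
from h import *
im=cv2.imread("pics/scene0.png")[:,:,::-1].copy(); print("before",dict(zip(range(0,360,10),pointer(im).tolist())))
im,d=bot.capture("scene"); print("now",dict(zip(range(0,360,10),pointer(im).tolist())))
a=im[225:280,270:340].astype(float); a=np.clip((a/255)**.45*255,0,255).astype(np.uint8)
cv2.imwrite("pics/s7.png",cv2.resize(a[:,:,::-1],(763,600),interpolation=cv2.INTER_CUBIC))
E
```

```text
before {0: 181, 10: 184, 20: 184, 30: 184, 40: 183, 50: 187, 60: 186, 70: 185, 80: 185, 90: 187, 100: 183, 110: 185, 120: 186, 130: 184, 140: 176, 150: 143, 160: 163, 170: 180, 180: 184, 190: 186, 200: 187, 210: 187, 220: 185, 230: 184, 240: 184, 250: 184, 260: 184, 270: 181, 280: 183, 290: 182, 300: 181, 310: 183, 320: 184, 330: 179, 340: 183, 350: 182}
now {0: 117, 10: 118, 20: 118, 30: 118, 40: 118, 50: 119, 60: 119, 70: 119, 80: 118, 90: 119, 100: 118, 110: 112, 120: 92, 130: 108, 140: 117, 150: 119, 160: 119, 170: 119, 180: 120, 190: 119, 200: 118, 210: 116, 220: 109, 230: 97, 240: 87, 250: 82, 260: 77, 270: 76, 280: 79, 290: 82, 300: 88, 310: 98, 320: 109, 330: 115, 340: 116, 350: 116}
```

The pointer turned from about 152° to 121°, which is exactly one click. I'll repeat the same stroke from the same start.

Emit:
move_arm:
  increments:
    - {"xyz": [-2, 14, 0], "roll": 0, "grip": 0}
    - {"xyz": [0, 0, 15], "roll": 0, "grip": 0}
    - {"xyz": [0, 0, 15], "roll": 0, "grip": 0}
    - {"xyz": [0, 0, 10], "roll": 0, "grip": 0}
    - {"xyz": [0, 0, 0], "roll": 0, "grip": 0}

```text
time_s: 13.57
position: [0.407, 0.1335, 0.0093]
tcp_rot: [[1.0, -0.001, -0.002], [-0.001, -1.0, -0.0], [-0.002, 0.0, -1.0]]
force: [-0.1, -0.6, 1.0]
opening: 0.004
grasp_force: 0.0
```

Emit:
move_arm:
  increments:
    - {"xyz": [4, 0, 0], "roll": 0, "grip": 0}
    - {"xyz": [3, 0, 0], "roll": 0, "grip": 0}
    - {"xyz": [2, 0, 0], "roll": 0, "grip": 0}
    - {"xyz": [0, 0, 0], "roll": 0, "grip": 0}
    - {"xyz": [0, 0, 0], "roll": 0, "grip": 0}

```text
time_s: 13.98
position: [0.4173, 0.1338, 0.0117]
tcp_rot: [[1.0, -0.0, 0.002], [-0.0, -1.0, 0.0], [0.002, -0.0, -1.0]]
force: [0.5, -0.2, -0.5]
opening: 0.005
grasp_force: 0.0
```

Emit:
move_arm:
  increments:
    - {"xyz": [1, 0, 0], "roll": 0, "grip": 0}
    - {"xyz": [1, 0, 0], "roll": 0, "grip": 0}
    - {"xyz": [0.7, 0, 0], "roll": 0, "grip": 0}
    - {"xyz": [0, 0, 0], "roll": 0, "grip": 0}
    - {"xyz": [0, 0, 0], "roll": 0, "grip": 0}

```text
time_s: 14.4
position: [0.4176, 0.1337, 0.0112]
tcp_rot: [[1.0, -0.0, -0.003], [-0.0, -1.0, -0.0], [-0.003, 0.0, -1.0]]
force: [-2.6, 0.3, 3.7]
opening: 0.004
grasp_force: 1.9
```

Emit:
move_arm:
  increments:
    - {"xyz": [1, 0, 0], "roll": 0, "grip": 0}
    - {"xyz": [0, 0, 0], "roll": 0, "grip": 0}
    - {"xyz": [0, 0, 0], "roll": 0, "grip": 0}

```text
time_s: 14.65
position: [0.4176, 0.1337, 0.0111]
tcp_rot: [[1.0, 0.0, -0.005], [0.0, -1.0, -0.0], [-0.005, 0.0, -1.0]]
force: [-5.6, -0.1, 4.7]
opening: 0.008
grasp_force: 2.8
```

Emit:
move_arm:
  increments:
    - {"xyz": [0, -2, 0], "roll": 0, "grip": 0}
    - {"xyz": [0, -2, 0], "roll": 0, "grip": 0}
    - {"xyz": [0, -2, 0], "roll": 0, "grip": 0}
    - {"xyz": [0, -2, 0], "roll": 0, "grip": 0}
    - {"xyz": [0, -2, 0], "roll": 0, "grip": 0}

```text
time_s: 15.07
position: [0.418, 0.1437, 0.011]
tcp_rot: [[1.0, -0.0, -0.004], [-0.0, -1.0, -0.0], [-0.004, 0.0, -1.0]]
force: [-5.5, -0.5, 2.2]
opening: 0.003
grasp_force: 2.9
```

Emit:
move_arm:
  increments:
    - {"xyz": [0, -2, 0], "roll": 0, "grip": 0}
    - {"xyz": [0, -2, 0], "roll": 0, "grip": 0}
    - {"xyz": [0, 0, 0], "roll": 0, "grip": 0}

```text
time_s: 15.32
position: [0.4176, 0.1478, 0.011]
tcp_rot: [[1.0, 0.0, -0.005], [0.0, -1.0, -0.0], [-0.005, 0.0, -1.0]]
force: [-5.4, -0.8, 2.5]
opening: 0.007
grasp_force: 3.0
```

Emit:
move_arm:
  increments:
    - {"xyz": [-5, 0, 0], "roll": 0, "grip": 0}
    - {"xyz": [-6, 0, 0], "roll": 0, "grip": 0}
    - {"xyz": [0, 0, -20], "roll": 0, "grip": 0}
    - {"xyz": [0, 0, -20], "roll": 0, "grip": 0}
    - {"xyz": [0, 0, 0], "roll": 0, "grip": 0}

```text
time_s: 15.73
position: [0.4128, 0.1482, 0.0537]
tcp_rot: [[1.0, -0.0, 0.009], [-0.0, -1.0, 0.001], [0.009, -0.001, -1.0]]
force: [1.0, -0.4, -0.6]
opening: 0.007
grasp_force: 0.0
```

Run:
```python
from h import *
im,d=bot.capture("scene"); print("now",dict(zip(range(0,360,10),pointer(im).tolist())))
a=im[225:280,270:340].astype(float); a=np.clip((a/255)**.45*255,0,255).astype(np.uint8)
cv2.imwrite("pics/s8.png",cv2.resize(a[:,:,::-1],(763,600),interpolation=cv2.INTER_CUBIC))
```

```text
now {0: 118, 10: 118, 20: 118, 30: 118, 40: 117, 50: 118, 60: 118, 70: 114, 80: 98, 90: 88, 100: 109, 110: 118, 120: 120, 130: 119, 140: 120, 150: 121, 160: 120, 170: 119, 180: 119, 190: 119, 200: 118, 210: 116, 220: 109, 230: 96, 240: 87, 250: 82, 260: 78, 270: 77, 280: 80, 290: 82, 300: 87, 310: 97, 320: 108, 330: 114, 340: 116, 350: 117}
```

The pointer is now at about 88°, at the stud, so both clicks are done. Next is the key at about (0.452, 0.037).

Emit:
move_arm:
  increments:
    - {"xyz": [0, 37, -5], "roll": 0, "grip": 0}
    - {"xyz": [0, 37, 0], "roll": 0, "grip": 0}
    - {"xyz": [0, 37, 0], "roll": 0, "grip": 0}
    - {"xyz": [21, 0, 0], "roll": 0, "grip": 0}
    - {"xyz": [21, 0, 0], "roll": 0, "grip": 0}

```text
time_s: 16.2
position: [0.4514, 0.0339, 0.0556]
tcp_rot: [[1.0, -0.007, -0.0], [-0.007, -1.0, -0.0], [-0.0, 0.0, -1.0]]
force: [0.6, -0.2, 0.3]
opening: 0.008
grasp_force: 0.0
```

Emit:
move_arm:
  increments:
    - {"xyz": [0, 0, 0], "roll": 0, "grip": 0}
    - {"xyz": [0, 0, 15], "roll": 0, "grip": 0}
    - {"xyz": [0, 0, 15], "roll": 0, "grip": 0}
    - {"xyz": [0, 0, 0], "roll": 0, "grip": 0}
    - {"xyz": [0, 0, 0], "roll": 0, "grip": 0}

```text
time_s: 16.62
position: [0.4501, 0.0371, 0.0254]
tcp_rot: [[1.0, 0.0, -0.002], [0.0, -1.0, 0.0], [-0.002, -0.0, -1.0]]
force: [0.0, 0.1, -0.6]
opening: 0.009
grasp_force: 0.0
```

Emit:
move_arm:
  increments:
    - {"xyz": [0, 0, 5], "roll": 0, "grip": 0}
    - {"xyz": [0, 0, 5], "roll": 0, "grip": 0}
    - {"xyz": [0, 0, 0], "roll": 0, "grip": 0}
    - {"xyz": [0, 0, 0], "roll": 0, "grip": 0}

```text
time_s: 16.95
position: [0.4512, 0.0368, 0.0163]
tcp_rot: [[1.0, 0.0, 0.0], [0.0, -1.0, 0.0], [0.0, -0.0, -1.0]]
force: [0.2, 0.3, 0.3]
opening: 0.004
grasp_force: 0.0
```

Emit:
move_arm:
  increments:
    - {"xyz": [0, 0, 2], "roll": 0, "grip": 0}
    - {"xyz": [0, 0, 2], "roll": 0, "grip": 0}
    - {"xyz": [0, 0, 0], "roll": 0, "grip": 0}
    - {"xyz": [0, 0, 0], "roll": 0, "grip": 0}

```text
time_s: 17.28
position: [0.4512, 0.0367, 0.0122]
tcp_rot: [[1.0, -0.0, 0.0], [-0.0, -1.0, 0.0], [0.0, -0.0, -1.0]]
force: [0.4, -0.4, 0.2]
opening: 0.002
grasp_force: 0.0
```

Emit:
move_arm:
  increments:
    - {"xyz": [0, 0, 1], "roll": 0, "grip": 0}
    - {"xyz": [0, 0, 1], "roll": 0, "grip": 0}
    - {"xyz": [0, 0, 0], "roll": 0, "grip": 0}
    - {"xyz": [0, 0, 0], "roll": 0, "grip": 0}

```text
time_s: 17.62
position: [0.4514, 0.0367, 0.0103]
tcp_rot: [[1.0, -0.0, 0.0], [-0.0, -1.0, -0.0], [0.0, 0.0, -1.0]]
force: [0.7, -0.6, 2.1]
opening: 0.004
grasp_force: 0.8
```

Contact with the key; I'll press on.

Emit:
move_arm:
  increments:
    - {"xyz": [0, 0, 1.5], "roll": 0, "grip": 0}
    - {"xyz": [0, 0, 1.5], "roll": 0, "grip": 0}
    - {"xyz": [0, 0, 0], "roll": 0, "grip": 0}
    - {"xyz": [0, 0, 0], "roll": 0, "grip": 0}

```text
time_s: 17.95
position: [0.4514, 0.0367, 0.0073]
tcp_rot: [[1.0, -0.0, 0.0], [-0.0, -1.0, -0.0], [0.0, 0.0, -1.0]]
force: [0.5, 0.4, 2.9]
opening: 0.007
grasp_force: 1.6
```

Emit:
move_arm:
  increments:
    - {"xyz": [0, 0, 1.5], "roll": 0, "grip": 0}
    - {"xyz": [0, 0, 0], "roll": 0, "grip": 0}
    - {"xyz": [0, 0, 0], "roll": 0, "grip": 0}

```text
time_s: 18.2
position: [0.4514, 0.0367, 0.0069]
tcp_rot: [[1.0, -0.0, 0.001], [-0.0, -1.0, -0.0], [0.001, 0.0, -1.0]]
force: [-1.1, 0.3, 15.1]
opening: 0.006
grasp_force: 7.4
```

It bottomed out (15 N, about 4 mm travel). I'll lift straight off.

Emit:
move_arm:
  increments:
    - {"xyz": [0, 0, -6], "roll": 0, "grip": 0}
    - {"xyz": [0, 0, -15], "roll": 0, "grip": 0}
    - {"xyz": [0, 0, -30], "roll": 0, "grip": 0}
    - {"xyz": [0, 0, -35], "roll": 0, "grip": 0}
    - {"xyz": [0, 0, -35], "roll": 0, "grip": 0}

```text
time_s: 18.62
position: [0.45, 0.0369, 0.1274]
tcp_rot: [[1.0, -0.0, -0.003], [-0.0, -1.0, 0.001], [-0.003, -0.001, -1.0]]
force: [1.2, 0.6, -0.5]
opening: 0.003
grasp_force: 0.0
```

Emit:
move_arm:
  increments:
    - {"xyz": [0, 30, -20], "roll": 0, "grip": 0}
    - {"xyz": [0, 35, 0], "roll": 0, "grip": 0}
    - {"xyz": [0, 35, 0], "roll": 0, "grip": 0}
    - {"xyz": [0, 30, 0], "roll": 0, "grip": 0}
    - {"xyz": [0, 0, 0], "roll": 0, "grip": 0}

```text
time_s: 19.03
position: [0.4527, -0.0984, 0.1471]
tcp_rot: [[1.0, -0.005, 0.003], [-0.005, -1.0, -0.003], [0.003, 0.003, -1.0]]
force: [0.1, -0.0, 0.1]
opening: 0.008
grasp_force: 0.0
```

Run:
```python
from h import *
im,d=bot.capture("scene"); p=pointer(im); print("pointer at",p.argmin()*10,p[6:12])
for n in("scene",): 
    a=cv2.imread("pics/scene0.png")[:,:,::-1]; print([ (l,[c2w(n,x["at"]).round(3) for x in bot.spot_in(l,n)[:1]]) for l in("key_top","kettle","mug_table","mill_2")])
cv2.imwrite("pics/s9.png",cv2.resize(im[120:300,200:440,::-1],(800,600),interpolation=cv2.INTER_CUBIC))
print(bot.read_state()["position"],bot.read_state()["force"])
```

```text
pointer at 90 [118 114  98  88 110 119]
[('key_top', [array([ 0.471, -0.068,  0.06 ])]), ('kettle', [array([0.596, 0.143, 0.173])]), ('mug_table', [array([ 0.469, -0.069,  0.062])]), ('mill_2', [array([0.528, 0.283, 0.047])])]
[ 0.45038063 -0.09198226  0.14635314] [ 0.70159394  0.22727186 -0.94035147]
```

View pics/s9.png

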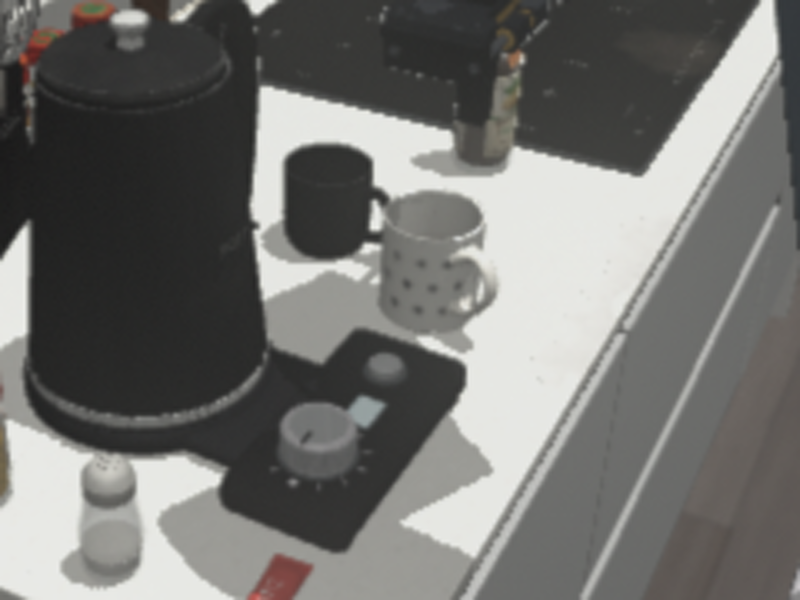

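The pointer (crop (308,437)) points at the stud (292,482), the key at (385,368) is up, and the kettle, mugs, shaker and biscuit bar are where they were. The gripper is clear, so I'm handing in.

```bash
python3 -c "
from rig import bot
print(bot.hand_in())"
```

```text
the job is handed in; nothing more can be done
None
```

I stroked the dial two clicks clockwise to the stud, pressed the start key fully and let it come up, and handed the job in; the last picture showed everything else where it stood, but hand-in returned no verdict.

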